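Hold the stoppered cell in the beam of the open light bench

TASK

First slide the dust sleeve on the light bench fully back to its stop, away from the lamp, so that the gap between the two lens barrels is open. Then take the one stoppered cell out of the rack by its two frosted sides, never touching its clear windows, lower it into the gap without knocking it on the bench, and hold it still there: upright, midway between the lenses, with the beam passing squarely through the middle of both clear windows about 15 mm above the cell's foot. The bench has no cell holder, so finish while still holding the cell in the beam, resting on nothing, and leave the open cells, the dropper bottle and the measuring cylinder as they are.

Things in the scene. Friction and masses are not known exactly. Their poses are not given: they have to be found in the camera images.
- beam (a point): Point on the beam axis of the light bench midway between its two lenses, 62 mm above the worktop. Axes: y along the beam towards the lamp head, x level and square across the beam, z up. The lens barrels, 28 mm in diameter, lie on the y axis and end at y = +22 and -22 mm, so the gap between them is 44 mm wide, open above once the sleeve is back.
- bench: The fixed light bench, no cell holder; origin on the worktop straight below beam, same axes. Aluminium rail 335 mm (y) by 72 mm, its dovetail top 24 mm above the worktop. Lamp head: grey box from y = +65 to +131 mm, ribbed top 101 mm high. Detector head: smaller grey box from y = -94 to -156 mm, 81 mm high. Both reach 29 mm either side in x; low clamp screws reach x = -44 mm.
- sleeve (a joint): Dust sleeve in m: a dark steel tube 39 mm in diameter, 54 mm long, round the beam axis. At 0 it bridges the gap; the value grows as it slides along the -y axis of beam, over the detector barrel, to its stop at 0.055 where the gap is open. It starts between 0 and 0.014, stays where it is left and takes 2 to 3 N to slide.
- sleeve_knob (a point): Centre of the knurled steel thumb knob upright on the sleeve: 13 mm in diameter, 22 mm tall, this point half-way up and 93.5 mm above the worktop. The washer below it tops out 83 mm above the worktop. The knob moves with the sleeve; axes as those of beam.
- cell_mid (a point): Centre of the glass body of the stoppered cell, the only one with a white stopper; stands in the rack at first. x = normal of the frosted sides, y = normal of the clear windows, z up. Body 12.5 mm (x) by 22.5 mm (y) by 45 mm tall, this point half-way up, the foot 22.5 mm below it. The stopper stands 8 mm above the body and is narrower. 20 to 45 g.
- cell: The same stoppered cell, origin at the middle of its foot, axes as those of cell_mid.
- cell_windows: The two clear windows of the stoppered cell, on its y faces, 10 mm wide and full height, set 1 mm in from the frosted sides; origin at the middle of the cell's foot, axes as those of cell_mid.
- rack: Fixed grey cell rack, 44 x 170 mm (foot flange 56 x 182 mm) and 30 mm high, origin under its centre. Four wells in a row along its y axis at -60, -20, +20 and +60 mm, 16 mm deep (floor 14 mm above the worktop), 1 mm wider than a cell on every side; the cells' bodies stand 29 mm out of it, their x along the rack's x. One well is empty.
- open_cell_a_mid (a point): Centre of the body of an open cell without stopper, otherwise like the stoppered one; stays in the rack.
- open_cell_b_mid (a point): Centre of the body of the other open cell, likewise; stays in the rack.
- bottle: Amber dropper bottle with black teat cap, 39 mm in diameter, 104 mm high, origin under its centre; stays where it is.
- cylinder: Glass measuring cylinder, 42 mm in diameter at the foot, 165 mm high, origin under its centre; stays where it is.

How it is judged (in metres and radians):
On the way, in this order (a step that is already met when the one before it is completed fails the run):
1. the dust sleeve is slid back to its stop and the gap is open (value of joint sleeve above 0.05 m), for 0.2 s.
2. the stoppered cell is held in the fingers, clear above the rack (z of cell_mid in the frame of rack above 0.056 m and contact force between the fingers and cell above 1 N and contact force between cell and rack below 0.05 N), for 0.2 s.
At the end, for the whole second after the job is handed in: The sleeve is within 5 mm of its stop; the fingers hold the cell still, touching no window and nothing else; its centre line is within 3.5 mm of the beam sideways and 7 mm of mid-gap, the beam 10 to 20 mm above its foot; upright and square to the beam within 0.1 rad (value of joint sleeve above 0.05 m and x of cell_mid in the frame of beam between -0.0035 and 0.0035 m and y of cell_mid in the frame of beam between -0.007 and 0.007 m and z of cell_mid in the frame of beam between 0.0025 and 0.0125 m and angle between the y axis of cell_mid and the y axis of beam, either way round below 0.1 rad and angle between cell_mid's own z axis and vertical below 0.1 rad and contact force between the fingers and cell above 1 N and contact force between the fingers and cell_windows below 0.1 N and contact force between cell and bench below 0.05 N and linear speed of cell below 0.01 m/s); the arm keeps its last pose, push and grip.
It fails at once if the fingers touch a clear window of the stoppered cell (contact force between the fingers and cell_windows above 0.5 N).
It fails at once if the cell is knocked against the bench (contact force between cell and bench above 3 N).
It fails at once if an open cell is moved from its place (distance of any of open_cell_a_mid, open_cell_b_mid from where it was at the start of the episode above 0.012 m).
It fails at once if the dropper bottle is disturbed (distance of bottle from where it was at the start of the episode above 0.02 m).
It fails at once if the measuring cylinder is disturbed (distance of cylinder from where it was at the start of the episode above 0.02 m).
It also fails if it takes over 51 s, if anything falls off the work surface, if the arm or the gripper's body presses on something with over 40 N, if the wrist force passes 120 N, or if a joint passes its speed limit or range.

ROBOT

A 7-joint arm with a two-finger parallel gripper is mounted at the origin on a cart in front of the work surface, level with it; the furniture and walls round the work are solid. World frame = base frame: x ahead of the robot, y to its left, z up, the work surface at z = 0. Lengths are in mm, angles in rad, forces in N, time in s.
With the tool pointing down it reaches from about 400 to 900 mm from the base axis. Payload 5.6 kg.
Tool frame: the origin (TCP) lies on the centre line of the jaws, within the pads' length; the fingertips stand 11 mm ahead of it and the grasp point (between the pads) lies 8 mm behind it; z points along the fingers, y is the direction in which the jaws open and shut (so a half turn about z gives the same grasp; the last joint's range is limited). The gripper opens to 92 mm and grips with 3 to 60 N. Pads are 20 mm wide; open, the fingers measure 128 mm over their backs; the gripper's body (75 mm by 189 mm) begins 69 mm behind the grasp point.
Start: joints at [-0.043, 0.468, -0.012, 1.603, 0.006, 1.071, -0.056], TCP at [650.007, -0.043, 225.592] pointing down, gripper open.
Joint ranges: [-2.53, 2.53], [-0.31, 2.02], [-1.57, 1.55], [0.28, 2.44], [-1.29, 4.43], [0.15, 1.84], [-2.92, 2.92]. Speed limits (rad/s): [2.57, 2.57, 3.14, 3.14, 3.14, 3.14, 3.14].

INTERFACE

Orientations are given as a unit quaternion [x, y, z, w].
In Python, from station import manip gives the robot as it stands. Calls block until the motion is done:
- manip.move_ptp(position, orientation): joint-space move of the TCP to a pose.
- manip.move_l(position, ori=None, rate=150): straight line of the TCP; ori=None keeps the orientation; rate is the mean speed in mm/s.
- manip.movej(angles): joint-space move.
- manip.grip(opening, effort=None): finger opening in mm; effort is the grip in N (None keeps the last); returns when the fingers have stopped.
- manip.dwell(seconds).
- manip.solve_ik(position, orientation): joint angles nearest the present ones, or None.
- manip.observe(): the state.
- manip.camera(name): name is "scene" or "side" or "wrist"; returns a dict with "pixels" (480x640x3 uint8, red, green, blue), "fx", "fy", "cx", "cy" (pixels), "k1" (the pictures are not rectified: a ray, as slopes to the right and down, at radius r is drawn at 1 + k1 r^2 times it, then the intrinsics apply), "R" (3x3) and "t" (3): a world point X has camera coordinates R X + t. Camera axes: x right, y down, z forward; pixel columns grow to the right and rows downward; lengths in mm; the calibration is good to about 2 mm. A picture is of the moment at which its call begins. There is no depth.
A pose or a line that the arm cannot do raises manip.Unreachable and nothing moves.
- manip.finish_job(): hands the job in, once; it reports no verdict.
The state is a dict: "time_s": time; "joint_pos": joint angles; "dq": joint speeds; "joint_torque": joint torques, N m; "eef_pos": TCP position; "eef_rot": TCP orientation; "force": force on the tool from outside, world axes, zero at the start; "moment": the same for the moment, N m; "opening": finger opening in mm.
Only numpy, scipy, OpenCV 4.12 (cv2) and the standard library are available. Lean on these libraries where they do the work, as an engineer would, in place of code of your own. Each camera call takes 0.05 s, during which the arm holds its last target. There are 200 camera calls.

## Working session

There is one attempt and no reset: what is moved stays moved. The work goes in short steps, each a Python script; the robot and the scene stay as the last script left them, time stands still between calls to the robot, and variables do not carry over. Pictures are saved under pics/ and viewed, about 8 in all and at most 12, crops included, and the job is handed in when it is done.

```bash
mkdir -p pics; ls; cat > h.py <<'E'
import numpy as np, cv2, pickle
from station import manip
def shot(n,f):
    c=manip.camera(n); cv2.imwrite(f'pics/{f}.png',c['pixels'][:,:,::-1]); pickle.dump(c,open(f'pics/{f}.pkl','wb')); return c
def load(f): return pickle.load(open(f'pics/{f}.pkl','rb'))
def ray(c,u,v):
    K=np.array([[c['fx'],0,c['cx']],[0,c['fy'],c['cy']],[0,0,1.]])
    p=cv2.undistortPoints(np.array([[[u,v]]],float),K,np.array([c['k1'],0,0,0.]))[0,0]
    R=np.array(c['R']); return -R.T@np.array(c['t']), R.T@np.array([p[0],p[1],1])
def onz(c,u,v,z):
    o,d=ray(c,u,v); return o+d*(z-o[2])/d[2]
def proj(c,X):
    K=np.array([[c['fx'],0,c['cx']],[0,c['fy'],c['cy']],[0,0,1.]])
    R=np.array(c['R']); return cv2.projectPoints(np.array(X,float).reshape(-1,1,3),cv2.Rodrigues(R)[0],np.array(c['t'],float),K,np.array([c['k1'],0,0,0.]))[0][:,0]
def tri(*cuv):
    A=np.zeros((3,3));b=np.zeros(3);rs=[]
    for c,u,v in cuv:
        o,d=ray(c,u,v);d=d/np.linalg.norm(d);P=np.eye(3)-np.outer(d,d);A+=P;b+=P@o;rs.append((o,P))
    X=np.linalg.solve(A,b);return X,[round(float(np.linalg.norm(P@(X-o))),1) for o,P in rs]
E
python3 - <<'E'
from h import *
for n in('scene','side','wrist'):
    c=shot(n,n+'0'); R=np.array(c['R']); print(n,c['fx'],c['k1'],-R.T@np.array(c['t']),R[2])
s=manip.observe();print(s['time_s'],s['eef_rot'],s['force'],s['opening'])
E
```

```text
pics
scene 436.3742980282346 -0.08320382705455509 [ 58.93588136 567.31321691 474.40078297] [ 0.6372637  -0.63114095 -0.44221724]
side 590.3822883920842 -0.06819498726448353 [1055.63060706 -647.05866435 1180.88563707] [-0.34528524  0.50077172 -0.79372904]
wrist 373.95405257665396 -0.005605418102206902 [650.62970659  71.53438608 384.29605437] [-1.89754787e-04 -2.51899926e-01 -9.67753270e-01]
0.15 [ 7.07128087e-01  7.07085162e-01 -5.03977887e-04 -4.32656217e-04] [-0.11999289  0.03463059  0.84506567] 91.67764906857283
```

View pics/scene0.png

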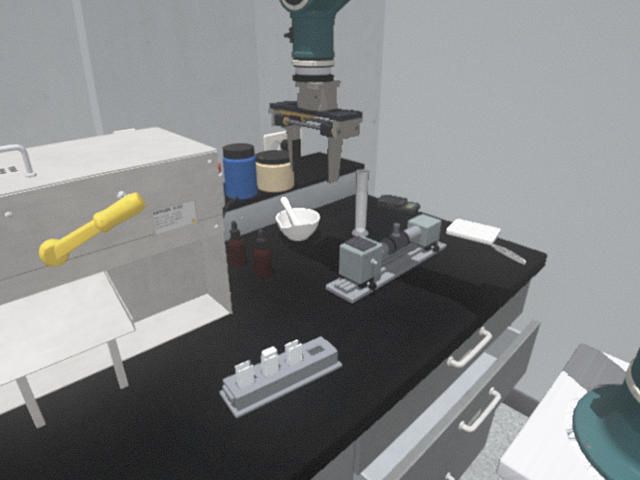

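View pics/side0.png

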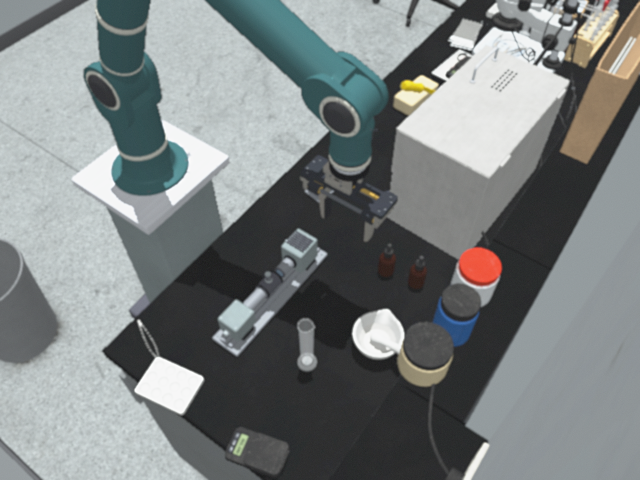

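View pics/wrist0.png

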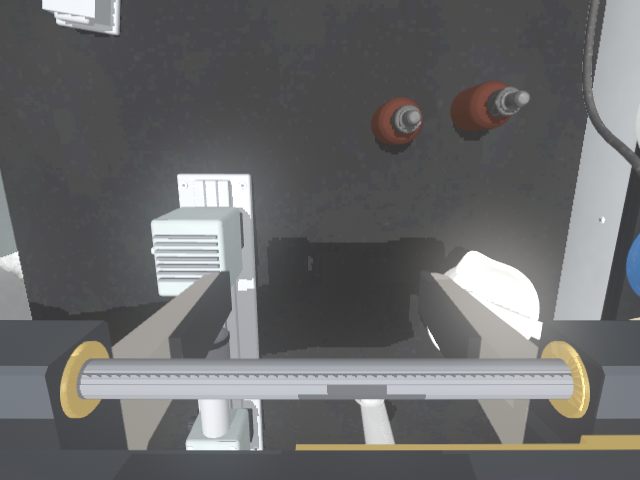

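The wrist view shows the lamp head (ribbed, about 200,250) and the rail end at (180–251,176), so bench +y is roughly world +y. The scene view shows the rack at (280,375), where the middle cell (270,358) seems to have the white stopper. I'll get coarse positions next, then closer wrist views.

```bash
python3 - <<'E'
from h import *
w,s,d=load('wrist0'),load('scene0'),load('side0')
print('rail end',onz(w,180,176,15),onz(w,251,176,15))
print('knob scene/side',tri((s,396,230),(d,268,274)))
print('lamp top scene', [onz(s,u,v,101).round() for u,v in((342,243),(362,236),(382,243),(361,252))])
print('det top', [onz(s,u,v,81).round() for u,v in((411,221),(425,216),(440,221),(426,227))])
print('rack foot', [onz(s,u,v,3).round() for u,v in((221,389),(234,409),(341,365))])
print('cells', [onz(s,u,v,59).round() for u,v in((243,366),(269,352),(293,344))], onz(s,317,349,30))
print('bottle/cyl', [onz(w,u,v,104).round() for u,v in((412,117),(515,98))], onz(s,360,232,0))
E
```

```text
rail end [509.05405409  38.07934915  15.        ] [578.62895144  38.0538431   15.        ]
knob scene/side (array([ 535.21286003, -129.42675978,   92.27849089]), [0.3, 0.3])
lamp top scene [array([561.,  10., 101.]), array([554., -42., 101.]), array([507., -46., 101.]), array([511.,  12., 101.])]
det top [array([ 555., -214.,   81.]), array([ 549., -263.,   81.]), array([ 508., -263.,   81.]), array([ 512., -211.,   81.])]
rack foot [array([491., 340.,   3.]), array([446., 348.,   3.]), array([404., 177.,   3.])]
cells [array([455., 321.,  59.]), array([453., 277.,  59.]), array([442., 241.,  59.])] [434.38921308 199.71152371  30.        ]
bottle/cyl [array([713.,  88., 104.]), array([785., 101., 104.])] [ 707.18766719 -221.03726319    0.        ]
```

```bash
python3 - <<'E'
from h import *
s,d=load('scene0'),load('side0')
print('box corner',onz(d,457,253,0).round(),onz(s,231,314,0).round(),'legs',onz(s,122,388,0).round(),onz(s,42,425,0).round())
q=[.7071068,.7071068,0,0]
manip.move_ptp([533,-112,310],q); shot('wrist','bench1')
print(manip.observe()['time_s'],manip.observe()['joint_pos'])
E
```

```text
box corner [832. 235.   0.] [639. 221.  -0.] legs [595. 446.   0.] [602. 559.   0.]
0.9583 [ 0.12895799  0.21288687  0.01625351  1.76473093 -0.00460713  1.16505287
  0.14909441]
```

View pics/bench1.png

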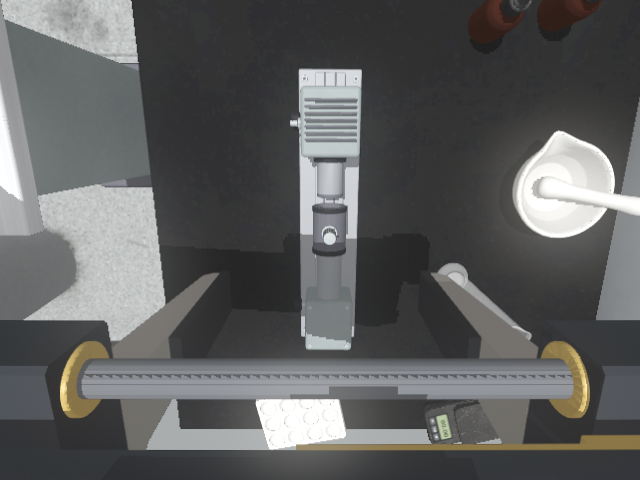

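```bash
python3 - <<'E'
from h import *
c=load('bench1'); g=cv2.GaussianBlur(cv2.cvtColor(c['pixels'],cv2.COLOR_RGB2GRAY),(1,5),0).astype(float)
def peaks(v,u0,u1,row=True,th=12):
    L=(g[v] if row else g[:,v]); d=np.gradient(L); out=[]
    for i in range(u0,u1):
        if abs(d[i])>th and abs(d[i])>=abs(d[i-1]) and abs(d[i])>abs(d[i+1]):
            a,b,e=abs(d[i-1]),abs(d[i]),abs(d[i+1]); out.append((round(i+.5*(a-e)/(a-2*b+e),1),int(d[i])))
    return out
for v in (75,80,100,130,150,170,180,190,200,215,225,245,260,275,285,300,320,340): print(v,peaks(v,280,380))
for u in (305,322,330,338,345,355): print('col',u,peaks(u,60,356,False))
E
```

```text
75 [(np.float64(298.4), 72), (np.float64(314.0), -14), (np.float64(316.0), 15), (np.float64(323.3), -36), (np.float64(325.0), 36), (np.float64(334.2), -35), (np.float64(336.2), 35), (np.float64(344.0), -31), (np.float64(346.0), 31), (np.float64(361.2), -78)]
80 [(np.float64(298.4), 71), (np.float64(305.6), -14), (np.float64(308.0), 18), (np.float64(314.0), -14), (np.float64(316.0), 14), (np.float64(323.3), -36), (np.float64(325.0), 35), (np.float64(334.1), -35), (np.float64(336.2), 34), (np.float64(344.0), -38), (np.float64(346.0), 37), (np.float64(354.4), -13), (np.float64(355.7), 14), (np.float64(361.0), -75)]
100 [(np.float64(298.3), 67), (np.float64(304.1), -25), (np.float64(356.9), 36), (np.float64(360.6), -50)]
130 [(np.float64(298.5), 60), (np.float64(359.6), -55)]
150 [(np.float64(298.8), 72), (np.float64(301.9), 18), (np.float64(359.2), -62)]
170 [(np.float64(299.2), 64), (np.float64(316.8), -29), (np.float64(341.2), -19), (np.float64(344.5), 38), (np.float64(358.3), -70)]
180 [(np.float64(299.5), 62), (np.float64(316.8), -27), (np.float64(341.0), -17), (np.float64(344.3), 4
[... 4138 characters left out ...]
, -32), (np.float64(161.4), 20), (np.float64(168.8), 23), (np.float64(205.2), -39), (np.float64(246.9), -15), (np.float64(252.0), 20), (np.float64(339.8), 22), (np.float64(349.2), -37)]
col 355 [(np.float64(69.0), 48), (np.float64(76.7), -21), (np.float64(79.8), 15), (np.float64(98.1), -24), (np.float64(102.3), 21), (np.float64(105.6), -19), (np.float64(108.7), 24), (np.float64(112.1), -23), (np.float64(115.6), 22), (np.float64(118.9), -21), (np.float64(122.4), 17), (np.float64(125.5), -16), (np.float64(128.7), 23), (np.float64(132.0), -19), (np.float64(135.6), 19), (np.float64(138.6), -18), (np.float64(142.0), 23), (np.float64(155.7), -16), (np.float64(166.8), 24), (np.float64(238.1), -24)]
```

```bash
python3 - <<'E'
from h import *
c=load('bench1')
for z in (0,5,10,15):
    L=np.array([onz(c,u,v,z) for u,v in((298.4,75),(298.8,150),(299.5,185),(299.6,220),(299.9,260),(300.2,285))])
    R=np.array([onz(c,u,v,z) for u,v in((361.2,75),(359.2,150),(358,185),(356.9,220),(355.9,260),(355.2,285))])
    M=(L+R)/2; p=np.polyfit(M[:,1],M[:,0],1); print(z,'w',(R-L)[:,0].round(1),'mid',M[:,:2].round(1).tolist(),'slope',p[0].round(4),'x@-116',np.polyval(p,-116).round(2), 'topend y',onz(c,330,68.8,z)[1].round(1))
for v,a,b in((170,316.8,344.5),(180,316.8,344.3),(190,316.8,344.4),(215,312.4,347.3),(225,312.4,347.4)): 
    A,B=onz(c,a,v,62),onz(c,b,v,62); print('tube',(B-A)[0].round(1),((A+B)/2).round(1))
print('barrel end top',onz(c,330,194.5,76),onz(c,330,199.5,76),onz(c,330,202.8,76))
print('sleeve ends',onz(c,330,205,81.5),onz(c,330,207.8,81.5),onz(c,330,256,81.5))
print('lamp top far/near',onz(c,330,86.5,101),onz(c,330,156.5,101),'det near/far', onz(c,330,349,81))
m=cv2.inRange(c['pixels'],(190,190,190),(255,255,255))[222:246,318:342]; mm=cv2.moments(m,True); print('knobtop',onz(c,318+mm['m10']/mm['m00'],222+mm['m01']/mm['m00'],104.5))
E
python3 -c "
import cv2;i=cv2.imread('pics/bench1.png')[150:270,270:390];cv2.imwrite('pics/crop1.png',cv2.resize(i,None,fx=5,fy=5,interpolation=cv2.INTER_CUBIC))"
```

```text
0 w [73.2 73.8 73.2 73.4 73.7 73.7] mid [[541.1, 35.3], [540.5, -49.9], [540.4, -92.6], [540.0, -137.2], [539.7, -191.0], [539.6, -226.1]] slope 0.0058 x@-116 540.2 topend y 42.0
5 w [72.4 73.  72.4 72.6 72.9 72.9] mid [[541.0, 34.5], [540.5, -49.8], [540.4, -92.0], [539.9, -136.2], [539.7, -189.3], [539.6, -224.1]] slope 0.0058 x@-116 540.13 topend y 41.1
10 w [71.7 72.2 71.6 71.8 72.2 72.1] mid [[540.9, 33.7], [540.4, -49.7], [540.3, -91.4], [539.9, -135.1], [539.6, -187.7], [539.5, -222.1]] slope 0.0058 x@-116 540.07 topend y 40.3
15 w [70.9 71.5 70.8 71.  71.4 71.4] mid [[540.9, 32.9], [540.3, -49.6], [540.2, -90.9], [539.8, -134.1], [539.6, -186.1], [539.4, -220.1]] slope 0.0058 x@-116 540.0 topend y 39.4
tube 29.8 [541.6 -69.5  62. ]
tube 29.7 [541.5 -80.1  62. ]
tube 30.1 [541.7 -90.9  62. ]
tube 38.7 [ 541.  -118.6   62. ]
tube 39.0 [ 541.1 -130.    62. ]
barrel end top [540.79521424 -93.91763597  76.        ] [540.82304021 -99.22437929  76.        ] [ 540.84151426 -102.74637589   76.        ]
sleeve ends [ 540.76223683 -104.18279065   81.5       ] [ 540.77780903 -107.15026069   81.5       ] [ 541.05603805 -160.05785945   81.5       ]
lamp top far/near [539.861456     9.37790574 101.        ] [540.19024301 -53.73460805 101.        ] det near/far [ 541.66303174 -273.3401777    81.        ]
knobtop [ 539.54702395 -132.11319521  104.5       ]
```

View pics/crop1.png

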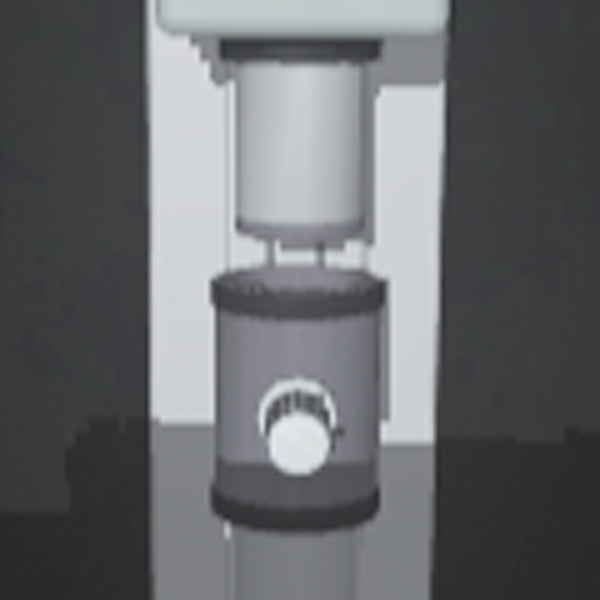

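```bash
python3 - <<'E'
from h import *
manip.grip(0,20)
manip.move_l([540.3,-92,160],rate=200); manip.move_l([540.3,-92,99],rate=120)
f0=np.array(manip.observe()['force']); print(manip.observe()['eef_pos'],f0,manip.observe()['opening'])
manip.move_l([540.3,-148,99],rate=60); print(np.array(manip.observe()['force'])-f0)
for y in np.arange(-150,-166,-1.):
    manip.move_l([540.3,y,99],rate=30); f=np.array(manip.observe()['force'])-f0; print(y,manip.observe()['eef_pos'][1],f.round(1))
    if f[1]>9: break
print(manip.observe()['time_s'])
E
```

```text
[540.87793103 -92.16647159  99.68826759] [0.47025834 0.27718746 0.12936106] 0.3968543035949348
[0.11286387 0.48628906 0.25924604]
-150.0 -149.8177995133484 [-0.6  0.2 -0.9]
-151.0 -150.64712403228293 [ 0.2  1.4 -1.2]
-152.0 -151.92544788922098 [-0.6  1.7 -2.3]
-153.0 -153.1299428091359 [-0.7  1.2 -2. ]
-154.0 -154.20411089279574 [-0.9  2.3 -1.6]
-155.0 -155.16510315591785 [-1.9  1.7 -1.1]
-156.0 -156.15670683206568 [-1.4  2.1 -1. ]
-157.0 -157.12278018215827 [-1.2  0.6 -1.4]
-158.0 -158.15856246820792 [-0.6  1.8 -0.6]
-159.0 -159.15744734172674 [-1.5  1.6 -0.6]
-160.0 -160.12480750775578 [-2.1  1.2 -0. ]
-161.0 -161.13975802284781 [-1.9  0.9  0.5]
-162.0 -161.68189759137908 [-1.9  2.9  0.2]
-163.0 -161.79014111322334 [-2.5  4.7  1.3]
-164.0 -161.8857316866155 [-2.1  7.1  1.2]
-165.0 -162.01292692235023 [-2.3  8.4  2.7]
8.9583
```

```bash
python3 - <<'E'
from h import *
manip.move_l([540.3,-155,99],rate=60); manip.move_l([540.3,-155,140],rate=150)
manip.move_l([540.3,-192,190],rate=150); manip.dwell(.3); c=shot('wrist','bench2')
s=manip.observe(); R=np.array(c['R']); print(s['eef_pos'],s['time_s'],-R.T@np.array(c['t']))
cv2.imwrite('pics/crop2.png',cv2.resize(c['pixels'][20:300,220:420,::-1],None,fx=2.1,fy=2.1,interpolation=cv2.INTER_CUBIC))
manip.move_ptp([445,249,200],[.7071068,.7071068,0,0]);manip.dwell(.2);shot('wrist','rack1');print(manip.observe()['time_s'])
E
```

```text
[ 540.12599374 -191.50125117  189.46907821] 10.6167 [ 541.04838128 -119.81800194  348.89082841]
12.525
```

View pics/crop2.png

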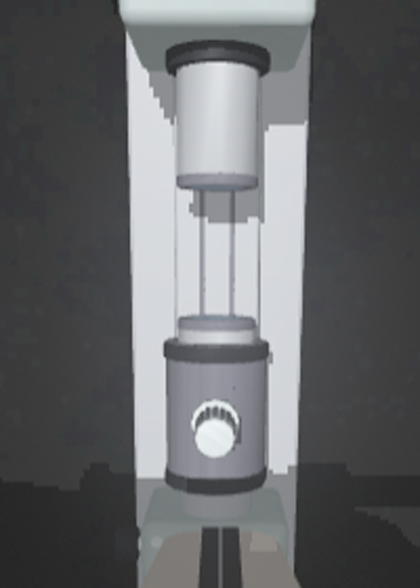

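View pics/rack1.png

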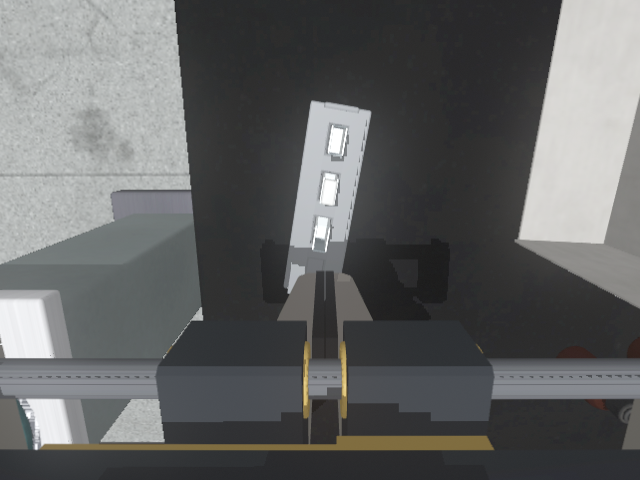

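```bash
python3 - <<'E'
from h import *
a=load('rack1')['pixels'][90:300,280:380,::-1]; b=load('scene0')['pixels'][330:420,215:345,::-1]
a=cv2.resize(a,(280,588),interpolation=cv2.INTER_CUBIC); b=cv2.resize(b,(520,360),interpolation=cv2.INTER_CUBIC)
o=np.zeros((600,800,3),np.uint8);o[:588,:280]=a;o[:360,280:]=b;cv2.imwrite('pics/combo.png',o)
c=load('bench2'); g=cv2.GaussianBlur(cv2.cvtColor(c['pixels'],cv2.COLOR_RGB2GRAY),(1,5),0).astype(float)
def peaks(L,u0,u1,th=12):
    d=np.gradient(L); out=[]
    for i in range(u0,u1):
        if abs(d[i])>th and abs(d[i])>=abs(d[i-1]) and abs(d[i])>abs(d[i+1]):
            p,q,e=abs(d[i-1]),abs(d[i]),abs(d[i+1]); out.append((round(float(i+.5*(p-e)/(p-2*q+e)),1),int(d[i])))
    return out
for v in (65,85,95,120,150,165,178,195,215,235): print(v,peaks(g[v],270,380))
for u in (312,322,332): print('col',u,peaks(g[:,u],20,260))
E
```

```text
65 [(280.4, 64), (292.6, -32), (304.1, 15), (341.2, -15), (366.5, -39)]
85 [(280.6, 70), (303.7, -16), (340.9, -15), (345.3, 43), (365.7, -62)]
95 [(280.9, 67), (303.1, -22), (340.8, -13), (345.3, 43), (365.3, -70)]
120 [(281.6, 66), (302.1, -14), (304.0, 14), (309.5, -29), (314.5, -19), (317.0, 19), (329.0, -19), (331.5, 19), (345.5, 36), (364.4, -61)]
150 [(282.2, 62), (302.1, -17), (304.0, 17), (314.5, -30), (317.0, 30), (328.7, -29), (331.3, 29), (342.0, -40), (343.9, 39), (363.5, -56)]
165 [(282.5, 64), (302.2, -12), (304.0, 14), (314.5, -30), (316.9, 30), (328.8, -29), (331.1, 29), (342.0, -37), (343.9, 37), (363.3, -61)]
178 [(282.6, 65), (302.3, -20), (339.7, -14), (343.4, 40), (362.8, -57)]
195 [(283.0, 62), (298.5, -51), (347.2, 57), (362.4, -61)]
215 [(283.5, 63), (298.7, -49), (312.6, 27), (315.2, -20), (317.6, -34), (320.9, -24), (323.0, 30), (326.5, 26), (328.8, 19), (331.3, -29), (347.2, 48), (361.5, -59)]
235 [(283.9, 65), (299.0, -48), (315.6, 21), (327.7, -23), (347.3, 39), (361.0, -61)]
col 312 [(30.5, -14), (38.8, -18), (50.1, 41), (102.2, -18), (122.9, 23), (169.4, -23), (177.1, 14), (183.3, -30), (192.5, 16), (216.1, 23), (224.3, -21), (247.2, -25), (254.8, 21)]
col 322 [(30.3, -15), (38.3, -18), (49.1, 47), (102.0, -17), (125.8, 23), (169.2, -22), (177.3, 17), (183.4, -30), (192.7, 19), (209.6, 21), (213.2, -37), (218.6, 36), (237.2, -24), (247.4, -24), (255.6, 20)]
col 332 [(30.8, -14), (38.9, -18), (49.7, 39), (102.2, -15), (125.9, 23), (169.4, -22), (177.4, 16), (183.4, -29), (192.4, 16), (216.1, 26), (221.2, -29), (247.2, -22), (254.8, 20)]
```

View pics/combo.png

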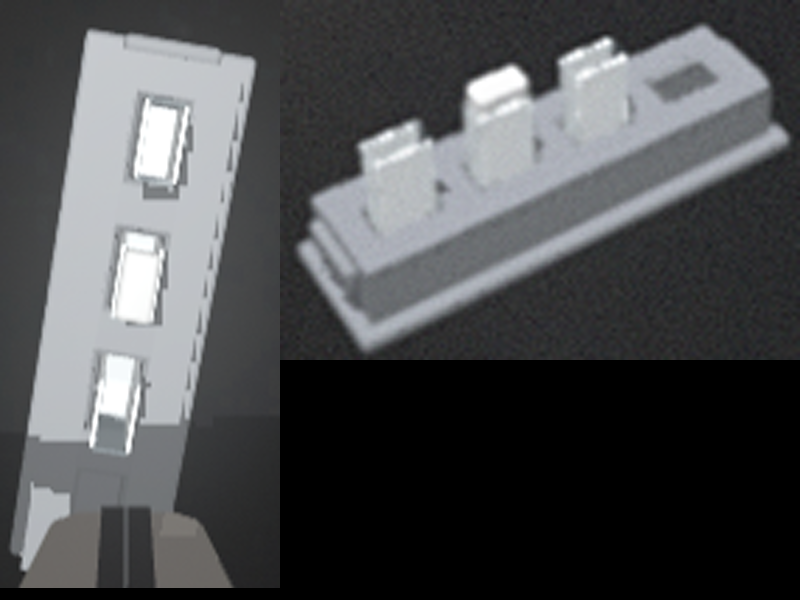

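```bash
python3 - <<'E'
from h import *
c=load('bench2')
for v,a,b in((195,298.5,347.2),(215,298.7,347.2),(235,299,347.3)):
    A,B=onz(c,a,v,62),onz(c,b,v,62); print('sleeve',(B-A)[0].round(1),((A+B)/2).round(1))
for v,a,b in((95,280.9,365.3),(150,282.2,363.5),(195,283,362.4),(235,283.9,361)):
    A,B=onz(c,a,v,10),onz(c,b,v,10); print('rail',(B-A)[0].round(1),((A+B)/2).round(1))
A,B=onz(c,303.3,95,62),onz(c,344.6,95,62);print('lampbarrel',(B-A)[0],(A+B)/2)
for v in(102,108,): print('lamp barrel end',v,onz(c,322,v,76)[1])
for v in(169.3,173): print('det barrel end',v,onz(c,322,v,76)[1])
print('sleeve ends',[onz(c,322,v,81.5)[1] for v in(183.4,250,255.5)],'knob rim',[onz(c,322,v,104.5)[:2] for v in (218.6,237.2)],'lamp near',onz(c,322,30.3,101)[1])
k=(onz(c,315.6,230,104.5)+onz(c,327.7,230,104.5))/2;print('knob x',k[:2])
c=load('rack1'); hsv=c['pixels'].astype(int); g=hsv.min(2)
m=(g>225).astype(np.uint8); m[:, :280]=0;m[:,380:]=0;m[:90]=0;m[265:]=0
n,l,st,ce=cv2.connectedComponentsWithStats(m)
for i in range(1,n):
    if st[i,4]>60:
        r=cv2.minAreaRect(np.argwhere(l==i)[:,::-1].astype(np.float32)); print('cell',st[i],r,onz(c,*r[0],59).round(1), onz(c,*r[0],67).round(1),[onz(c,*p,63).round(1)[:2].tolist() for p in cv2.boxPoints(r)])
gg=cv2.cvtColor(c['pixels'],cv2.COLOR_RGB2GRAY).astype(float)
E=[]
for v in range(125,225,10):
    d=np.gradient(gg[v]); a=280+np.argmax(d[280:325]); b=335+np.argmin(d[335:375]); E.append((onz(c,a,v,30)[:2],onz(c,b,v,30)[:2],onz(c,b,v,3)[:2],a,b))
for e in E[::3]: print('rack edge',e[0].round(1),e[1].round(1),e[3:])
L=np.array([e[0] for e in E]);R=np.array([e[1] for e in E]); print('fits dx/dy,x@260',np.polyfit(L[:,1]-260,L[:,0],1),np.polyfit(R[:,1]-260,R[:,0],1))
E
```

```text
sleeve 37.5 [ 539.9 -160.1   62. ]
sleeve 37.8 [ 540.  -175.8   62. ]
sleeve 38.2 [ 540.1 -191.9   62. ]
rail 71.9 [539.9 -81.9  10. ]
rail 71.8 [ 539.7 -127.6   10. ]
rail 72.2 [ 539.5 -167.4   10. ]
rail 72.0 [ 539.3 -204.9   10. ]
lampbarrel 29.802012931492754 [540.66593401 -87.7209678   62.        ]
lamp barrel end 102 -93.83270768655993
lamp barrel end 108 -97.75765127907783
det barrel end 169.3 -139.6102726511569
det barrel end 173 -142.24384592862222
sleeve ends [np.float64(-149.1128088068054), np.float64(-198.50637691868172), np.float64(-202.79183625307655)] knob rim [array([ 539.47997988, -169.94190252]), array([ 539.47255186, -182.73827615])] lamp near -55.56207059116649
knob x [ 539.24043611 -177.74615472]
cell [328 125  15  28 284] ((335.10809326171875, 139.3513641357422), (11.507928848266602, 27.290233612060547), 9.462322235107422) [455.2 320.8  59. ] [454.9 320.7  67. ] [[449.0, 311.4], [452.4, 331.3], [461.0, 329.9], [457.8, 309.9]]
cell [320 174  17  31 378] ((328.8648681640625, 188.81080627441406), (15.124706268310547, 29.92061424255371), 9.462322235107422) [450.4 282.3  59. ] [450.3 283.3  67. ] [[442.4, 272.1], [446.4, 295.4], [458.1, 293.4], [454.3, 270.0]]
cell [312 217  16  32 213] ((319.4189147949219, 232.98651123046875), (10.685934066772461, 32.057804107666016), 9.462321281433105) [442.6 245.8  59. ] [442.7 247.8  67. ] [[436.1, 234.1], [440.6, 260.7], [449.1, 259.2], [444.8, 232.6]]
rack edge [432.2 332.6] [483.7 332.5] (np.int64(307), np.int64(368))
rack edge [427.6 307.9] [462.9 307.8] (np.int64(302), np.int64(343))
rack edge [423.6 282.1] [458.8 282.1] (np.int64(298), np.int64(338))
rack edge [419.5 255.3] [471.5 255.2] (np.int64(294), np.int64(352))
fits dx/dy,x@260 [1.61977204e-01 4.20200413e+02] [7.70504500e-02 4.66314611e+02]
```

Scene combo (497,90) shows that the middle cell is the stoppered one; the sleeve is back and the gap is open. Next I'll grasp the cell.

```bash
cat >> h.py <<'E'
from scipy.spatial.transform import Rotation as Ro
def down(yaw): return (Ro.from_euler('z',yaw)*Ro.from_quat([.70710678,.70710678,0,0])).as_quat().tolist()
E
python3 - <<'E'
from h import *
q=down(-.163); x,y=450.4,282.5
manip.grip(40,20); manip.move_ptp([x,y,110],q); manip.dwell(.2)
e=np.array(manip.observe()['eef_pos']); print(e)
manip.move_l([x,y,75],rate=100); manip.dwell(.2); e=manip.observe()['eef_pos']; print(e)
x2,y2=x+(x-e[0]),y+(y-e[1])
manip.move_l([x2,y2,45.5],rate=60); manip.dwell(.2); s=manip.observe(); f0=np.array(s['force']); print(s['eef_pos'],f0)
manip.grip(8,20); manip.dwell(.2); s=manip.observe(); print(s['opening'],s['eef_pos'],np.array(s['force'])-f0)
shot('wrist','grasp'); shot('scene','grasp_s'); print(manip.observe()['time_s'])
E
```

```text
[451.73011117 282.47768652 111.98910247]
[450.82446271 282.81237764  75.66896696]
[450.22050972 282.38134839  45.84123429] [ 0.03482525  0.15211633 -0.60375264]
12.374870904954918 [449.98212019 282.15713644  45.53019761] [0.41503386 0.44736075 0.35077458]
16.2833
```

```bash
python3 - <<'E'
from h import *
s=manip.observe()['eef_pos']
manip.move_l([450.3,282.5,60],rate=40); manip.move_l([450.3,282.5,175],rate=120); manip.dwell(.4)
print(manip.observe()['force'],manip.observe()['opening'])
manip.move_ptp([540,-118,175],down(-.005)); manip.dwell(.5)
s=manip.observe(); print(s['eef_pos'],Ro.from_quat(s['eef_rot']).as_matrix().round(3),s['opening'],s['time_s'])
shot('scene','hov_s'); d=shot('side','hov_d'); w=shot('wrist','hov_w')
s=load('hov_s'); us=proj(s,[540,-118,110])[0].astype(int); ud=proj(d,[540,-118,110])[0].astype(int)
o=np.zeros((600,800,3),np.uint8)
for i,(c,u) in enumerate(((s,us),(d,ud))): 
    print(u); p=c['pixels'][u[1]-60:u[1]+60,u[0]-40:u[0]+40,::-1]; o[:,i*400:i*400+400]=cv2.resize(p,(400,600),interpolation=cv2.INTER_CUBIC)
cv2.imwrite('pics/combo2.png',o)
E
```

```text
[-0.28560764 -0.12083047 -0.70989057] 12.309879087305236
[ 540.03677286 -117.84623537  174.99468256] [[ 0.005  1.     0.   ]
 [ 1.    -0.005 -0.   ]
 [-0.     0.    -1.   ]] 12.285348536151856 20.325
[391 223]
[272 267]
```

View pics/combo2.png

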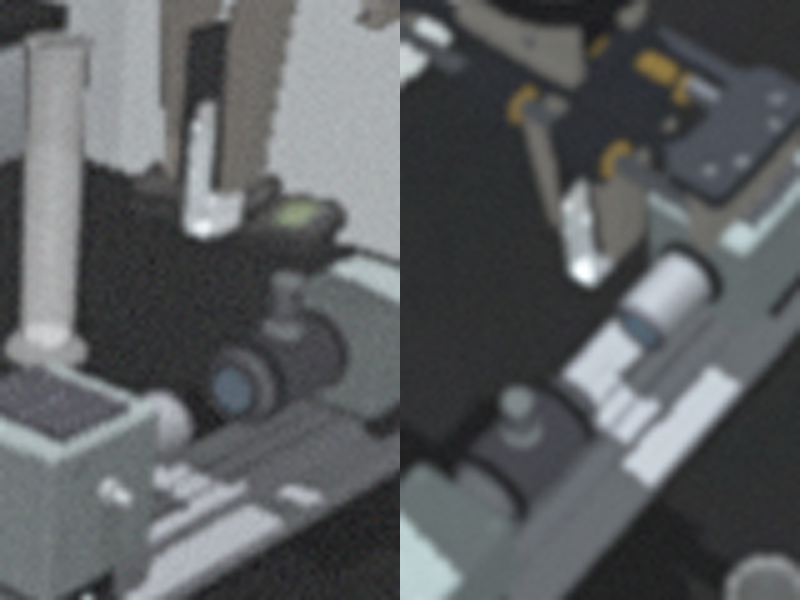

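```bash
python3 - <<'E'
from h import *
s,d=load('hov_s'),load('hov_d')
print('foot corners pred', [[proj(c,[540+i*6.25,-118+j*11.25,143.5])[0].round(1).tolist() for i in(-1,1) for j in(-1,1)] for c in (s,d)])
print('det lens scene pred',proj(s,[540,-140,62]),'seen 397.4 241.4 ->', 'onplane y=-140:')
def ony(c,u,v,y): o,D=ray(c,u,v); return (o+D*(y-o[1])/D[1]).round(1)
print(ony(s,397.4,241.4,-140)); print('lamp lens side pred',proj(d,[540,-96,62]),'seen 279.4 272.6',ony(d,279.4,272.6,-96))
print('knob tops scene', proj(s,[540,-177,104.5]))
E
```

```text
foot corners pred [[[398.4, 207.5], [391.7, 210.4], [393.4, 205.8], [386.8, 208.7]], [[265.6, 260.3], [272.2, 253.4], [270.1, 263.1], [276.7, 256.1]]]
det lens scene pred [[395.82995026 240.68899777]] seen 397.4 241.4 -> onplane y=-140:
[ 535.8 -140.    61.8]
lamp lens side pred [[279.70134532 272.44182734]] seen 279.4 272.6 [539.  -96.   60.5]
knob tops scene [[407.65016092 217.79222303]]
```

```bash
python3 - <<'E'
from h import *
def ony(c,u,v,y): o,D=ray(c,u,v); return (o+D*(y-o[1])/D[1]).round(1)
for f,(u,v),y in(('hov_s',(397,241),-140),('hov_d',(279,272),-96)):
    c=load(f); p=c['pixels'][v-12:v+12,u-12:u+12].astype(int); m=((p[...,2]-p[...,0])>22).astype(np.uint8)
    n,l,st,ce=cv2.connectedComponentsWithStats(m); i=l[12,12] or 1+np.argmax(st[1:,4]); print(f,st[i],ce[i]+[u-12,v-12],ony(c,*(ce[i]+[u-12,v-12]),y))
    print('\n'.join(''.join('#' if a else '.' for a in r) for r in m))
# sleeve ends / rim and knob in scene: knob top centroid by brightness
E
```

```text
hov_s [ 9  9  6  7 21] [396.66666667 240.71428571] [ 537.9 -140.    62.7]
........................
........................
........................
........................
........................
........................
........................
........................
........................
..........##.#..........
.........####.#.........
..........#..#..........
..........#.#...........
..........#####.........
...........#..#.........
............##..........
........................
........................
........................
........................
........................
........................
........................
........................
hov_d [10 10  6  6 17] [279.41176471 272.52941176] [539.1 -96.   60.8]
........................
........................
........................
........................
........................
........................
........................
........................
........................
........................
..........##............
..........###...........
...........###..........
...........####.........
.............###........
..............##........
........................
........................
........................
........................
........................
........................
........................
........................
```

```bash
python3 - <<'E'
from h import *
x,y=539.5,-118
f0=np.array(manip.observe()['force'])
tx=x
for z in (120,100,90,84,78.5):
    manip.move_l([tx,y,z],rate=50); s=manip.observe(); f=np.array(s['force'])-f0; print(z,np.round(s['eef_pos'],1),f.round(1))
    if np.linalg.norm(f)>3: print('contact?'); break
manip.dwell(.4); e=np.array(manip.observe()['eef_pos']); t=np.array([x,y,78.5]); print(e)
manip.move_l((2*t-e).tolist(),rate=20); manip.dwell(.4); s=manip.observe(); print(s['eef_pos'],s['opening'],s['time_s'],np.array(s['force'])-f0)
S=shot('scene','fin_s'); D=shot('side','fin_d'); W=shot('wrist','fin_w')
o=np.zeros((600,800,3),np.uint8)
for i,c in enumerate((S,D)):
    u=proj(c,[540,-118,75])[0].astype(int); print(u); o[:,i*400:i*400+400]=cv2.resize(c['pixels'][u[1]-45:u[1]+45,u[0]-30:u[0]+30,::-1],(400,600),interpolation=cv2.INTER_CUBIC)
cv2.imwrite('pics/combo3.png',o); cv2.imwrite('pics/finw.png',cv2.resize(W['pixels'][120:420,160:480,::-1],None,fx=2,fy=2,interpolation=cv2.INTER_CUBIC))
E
```

```text
120 [ 539.8 -118.   120.3] [-0.7  0.1 -0.1]
100 [ 539.4 -118.    99.7] [-0.4 -0.9  0.4]
90 [ 539.2 -117.9   89.6] [ 0.8 -0.1 -0.4]
84 [ 539.2 -118.    83.6] [-0.8 -0.4  0.8]
78.5 [ 539.2 -117.9   78.1] [ 0.5 -0.5  0.3]
[ 539.55972638 -117.98872547   78.59172748]
[ 539.46447063 -118.00808405   78.41032466] 12.275052473225946 24.2 [ 0.2122668   0.03004822 -0.62714404]
[390 238]
[273 275]
```

View pics/combo3.png

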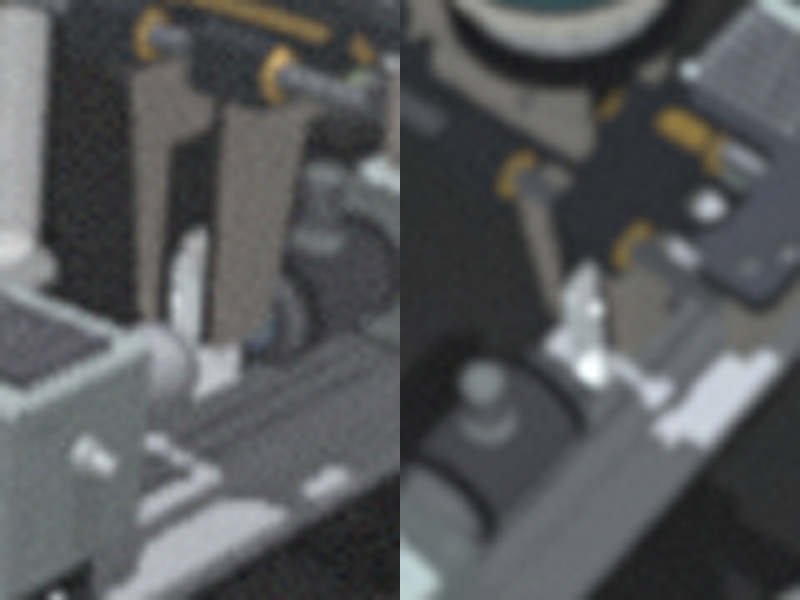

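View pics/finw.png

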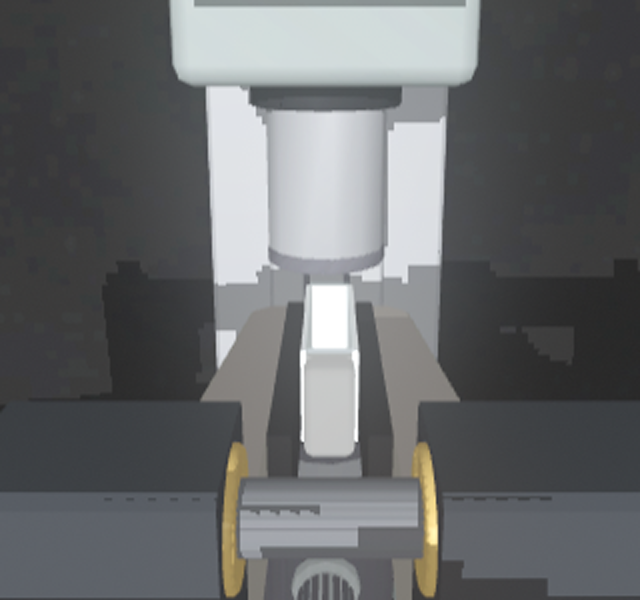

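```bash
python3 - <<'E'
from h import *
c=load('fin_w'); P=lambda u,v,z: onz(c,160+u/2,120+v/2,z).round(1)
for n,a,b,v,z in(('barrel',266.5,386.5,180,62),('barrel',266.5,387,220,62),('rail',208,447,180,10),('rail',211,443,240,10),('lamp',173,478,60,101),('cell top',302,358,350,92),('stopper',306,354,286,92),('window low',306,354,440,60),('jaw pads',285,373,303,67),('knob top',294,359,580,104.5)):
    A,B=P(a,v,z),P(b,v,z); print(n,(B-A)[0].round(1),(A+B)/2)
p=P(326,262,62+0); print(p)
print('barrel end bottom/top rows',P(326,245,76),P(326,273,48),'cell', P(330,350,92),P(330,284,100),P(330,462,92))
E
```

```text
barrel 28.6 [540.2  -78.45  62.  ]
barrel 29.1 [540.15 -88.25  62.  ]
rail 73.8 [540.3 -87.9  10. ]
rail 73.2 [ 540.1  -107.05   10.  ]
lamp 54.4 [540.2  -49.65 101.  ]
cell top 11.8 [ 540.8  -109.15   92.  ]
stopper 9.9 [540.85 -95.    92.  ]
window low 12.7 [ 540.65 -148.55   60.  ]
jaw pads 21.3 [ 540.65 -107.65   67.  ]
knob top 13.6 [ 539.8  -155.75  104.5 ]
[539.9 -98.8  62. ]
barrel end bottom/top rows [540.  -90.7  76. ] [ 539.8 -106.    48. ] cell [ 540.8 -109.2   92. ] [540.8 -92.  100. ] [ 540.7 -135.6   92. ]
```

```bash
python3 - <<'E'
from h import *
t=np.array([538.9,-116.5,78.5])
manip.move_l(t.tolist(),rate=20); manip.dwell(.6); e=np.array(manip.observe()['eef_pos']); print(e)
manip.move_l((2*t-e).tolist(),rate=20); manip.dwell(1.0); s=manip.observe(); print(s['eef_pos'],s['opening'],s['force'],np.abs(s['dq']).max(),s['time_s'])
manip.finish_job()
E
```

```text
[ 538.88963612 -116.49800129   78.49165748]
[ 538.91503046 -116.49496425   78.49390101] 12.459731037309469 [ 0.73115303 -0.0348999  -0.91987196] 0.0022454193695070042 26.45
the job is handed in; nothing more can be done
```

I handed the job in at 26.5 s with the cell held in the gap; the robot reports no verdict, so a pass is not confirmed.

**What I did:** I pushed the sleeve back with the closed fingers until the force rose sharply at its stop (about 8 N). I then took the stoppered cell, the middle one of the three, by its frosted sides. I lifted it clear of the rack, lowered it between the lenses and held it there.

**Last checks:**
- **Grip and motion:** the fingers read 12.5 mm, which matches the cell. The arm was still, and I felt no contact while lowering.
- **Sideways:** the last wrist view put the cell about 0.65 mm off the beam, and I moved it 0.6 mm to correct that. The scene and side views put the beam 1 to 2 mm further towards the robot than the wrist view did; the final position lies between them.
- **Along the beam:** my estimates of mid-gap disagreed by about 4 mm, from -117 to -121 mm. I moved the cell 1.5 mm towards the lamp, inside the 7 mm tolerance by any of them.
- **Height:** the beam should pass about 15 mm above the cell's foot. Before lowering, the foot showed within about 1 pixel (roughly 2 mm) of where I expected it in two views.
- **Not checked:** I took no picture after the final small move, and I did not look at the rack, bottle or cylinder again to confirm they were undisturbed.

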